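# Put the bench chisels to bed in their case and close it

## Task

Put the three bench chisels away in their case, each lying flat in the bed that fits its blade (widest blade in the bed with the widest blade notch, narrowest in the narrowest), all handles at the handle-rest end, then set the lid on the case so that it sits down fully on the rim. The screwdriver and the glue brush are not part of the set: leave them where they lie.

Things in the scene. Friction and masses are not known exactly. Their poses are not given: they have to be found in the camera images.
- case: Open wooden case fixed on the bench: pale walls, grey floor, 2 dark cross racks. 292 (x) x 236 (y) mm, rim 46 high, walls 8, floor 5. Origin: centre of underside, +x to the cutting-edge end. 3 beds along x. Blade rack (x 52 to 100, top 26 mm) has notches 42 mm wide at y=+66 (wide bed), 30 at y=0 (middle), 24 at y=-66 (narrow). Bedded chisel: origin near (0, bed y, 5) mm, handle to -x.
- case_handle_end (a point): Point on the case, middle of its handle-end wall's top edge: (-146, 0, 46) mm in the case frame. Inside that wall is the handle rest (x -138 to -108, top 22 mm): 3 equal notches 46 mm wide at y=+66, 0, -66. All notches reach the floor. Between the racks lies an open finger trough; bedded handles leave 38 mm between neighbours, so open the fingers only part way there.
- lid: Loose lid of the case: pale wood, 2 darker cross bands, dark bar handle. Panel 292 (x) x 236 (y) x 10 mm; strips below (262 x 206 over all, 6 deep) drop inside the walls with 7 mm play each way. Origin: centre of panel underside, z up. Handle along x, 120 long, 18 wide, 10 to 40 mm above origin: grip across. Either way round. Seated: origin at (0, 0, 46) mm in the case frame. About 0.35 kg.
- chisel_25: Wide bench chisel, bright red handle, 250 mm long, lying flat. Handle round, 28 mm at the fattest. Weighs 0.14 kg. Origin: underside, near mid-length; z up. From handle to edge its long axis points -0.48 rad from own +x about z. Blade 26 mm wide. Grip across the handle at (-48, 27, 20) mm in own frame, near the balance point. Goes in the wide bed.
- chisel_12: Medium bench chisel, light brown wooden handle, 260 mm long, lying flat. Handle round, 28 mm at the fattest. Weighs 0.14 kg. Origin: underside, near mid-length; z up. From handle to edge its long axis points -0.30 rad from own +x about z. Blade 12 to 16 mm wide. Grip across the handle at (-53, 14, 20) mm in own frame, near the balance point. Goes in the middle bed.
- chisel_6: Narrow bench chisel, dark reddish-brown wooden handle, 250 mm long, lying flat. Handle round, 28 mm at the fattest. Weighs 0.14 kg. Origin: underside, near mid-length; z up. From handle to edge its long axis points -0.37 rad from own +x about z. Blade 6 to 10 mm wide. Grip across the handle at (-52, 17, 20) mm in own frame, near the balance point. Goes in the narrow bed.
- screwdriver: Slotted screwdriver with a green handle, 87 x 211 x 27 mm as it lies. Origin: underside, middle of its outline. Not a chisel: it stays where it lies.
- glue_brush: Flat glue brush: plain wooden handle, steel ferrule, brown bristles, 54 x 226 x 19 mm. Origin: underside, middle of its outline. Not a chisel: it stays where it lies.

How it is judged (in metres and radians):
On the way:
1. the three chisels lie in their own beds, handles at the handle end (x of chisel_25 in the frame of case between -0.018 and 0.018 m and y of chisel_25 in the frame of case between 0.052 and 0.08 m and z of chisel_25 in the frame of case between -0.002 and 0.012 m and x of case_handle_end in the frame of chisel_25 below -0.06 m and x of chisel_12 in the frame of case between -0.018 and 0.018 m and y of chisel_12 in the frame of case between -0.014 and 0.014 m and z of chisel_12 in the frame of case between -0.002 and 0.012 m and x of case_handle_end in the frame of chisel_12 below -0.06 m and x of chisel_6 in the frame of case between -0.018 and 0.018 m and y of chisel_6 in the frame of case between -0.08 and -0.052 m and z of chisel_6 in the frame of case between -0.002 and 0.012 m and x of case_handle_end in the frame of chisel_6 below -0.06 m), for 0.2 s.
At the end, for the whole second after the job is handed in: Each chisel lies down in its own bed (within 14 mm of the bed's centre line, 18 mm along it, down on the floor, handle at the handle-rest end); the lid sits on the rim (within 10 mm of centred, 3 mm of full seat); all at rest; screwdriver and brush within 30 mm of where they lay (all of step 1 and x of lid in the frame of case between -0.01 and 0.01 m and y of lid in the frame of case between -0.01 and 0.01 m and z of lid in the frame of case between 0.043 and 0.049 m and angle between the x axis of lid and the x axis of case, either way round below 0.12 rad and z of case in the frame of lid below 0 m and linear speed of each of chisel_25, chisel_12, chisel_6, lid below 0.02 m/s and distance of each of screwdriver, glue_brush from where it was at the start of the episode below 0.03 m); the robot touches nothing.
It fails at once if the screwdriver or the glue brush is moved away from where it lay (distance of any of screwdriver, glue_brush from where it was at the start of the episode above 0.03 m).
It also fails if it takes over 112 s, if anything falls off the work surface, if the arm or the gripper's body presses on something with over 40 N, if the wrist force passes 120 N, or if a joint passes its speed limit or range.

## Robot

A 6-joint arm with a two-finger parallel gripper is mounted at the origin on a cart in front of the work surface, level with it; the furniture and walls round the work are solid. World frame = base frame: x ahead of the robot, y to its left, z up, the work surface at z = 0. Lengths are in mm, angles in rad, forces in N, time in s.
With the tool pointing down it reaches from about 275 to 975 mm from the base axis. Payload 8.4 kg.
Tool frame: the origin (TCP) lies between the finger pads; the fingertips stand ahead of it and the grasp point (between the pads) is the TCP (env.nose_length is the y of the fingertips in the tool frame, in mm); y points along the fingers, x is the direction in which the jaws open and shut, and the axes are right-handed (so a half turn about y gives the same grasp; the last joint's range is limited). The gripper opens to 92 mm and grips with 3 to 60 N. Pads are 20 mm wide; open, the fingers measure 128 mm over their backs; the gripper's body (75 mm by 189 mm) begins 69 mm behind the grasp point.
Start: joints at [-1.344, 0.353, 1.633, -0, 1.155, -0.002], TCP at [141.754, -608.715, 233.583] pointing down, gripper open.
Joint ranges: [-2.63, 2.63], [-0.92, 2.1], [0.06, 2.66], [-1.3, 4.44], [0, 2.69], [-3.02, 3.02]. Speed limits (rad/s): [2.22, 2.22, 2.79, 3.14, 3.14, 3.14].

## Interface

Orientations are given as a unit quaternion [w, x, y, z].
In Python, from workcell import monitor, cams, order, env gives the robot as it stands.
- The arm moves only by the tool send_rows, never from a script. Its argument "moves" is text: rows parted by semicolons, each of 7 numbers parted by spaces: the opening, from 0 (shut) to 1 (fully open), then the shift along the tool's x, y, z in m, then the turn, a rotation vector about the tool's x, y, z in degrees. A call has 1 to 20 rows; each row shifts and turns the commanded pose from where the row before left it, along the tool's axes as they then stand; what a row does not reach is not made up. A row lasts 1/8 s, in which the tool goes at most 62.5 mm and 10.7 degrees, less where a joint would pass 70% of its speed; a pose out of reach is approached as far as the arm can. A call with a gripper value outside its range is refused whole. The fingers move at their own pace and stop on an object; "force" is the grip in N (left out, the last holds). Time passes only in rows, so rows that do not move let the fingers close. It gives the time, the measured TCP pose, the force and the opening at its end, in the units of the state.
- monitor.sense(): the state, without advancing time (a new reading comes with each control period).
- cams.snapshot(name): name is "side" or "top"; returns (picture, depth): 480x640x3 uint8, red, green, blue; 480x640 float32, mm along the optical axis (not along the pixel's ray), 0 where there is no reading.
- cams.camera_info(name): a dict with "mtx" (3x3 intrinsics, pixels), "view" (4x4, takes a point from world to camera coordinates). Camera axes: x right, y up, looking along -z (the intrinsics and any distortion apply to the point x, -y, -z); pixel columns grow to the right and rows downward; lengths in mm; the calibration is good to about 2 mm. A picture is of the moment at which its call begins. camera_info takes no time and is no camera call.
- order.hand_in(): hands the job in, once; it reports no verdict.
Trained networks look in the newest picture that a camera, given by its name, has taken for a name from the list of things; names that differ only in an ending like _2 or _b are one class to them, and where a whole thing is asked for, a point or a joint stands for the part that bears it (a point fixed in the world has none). Each returns a list of dicts, best first, with "conf" (0 to 1); they miss things now and then, are a little off and sometimes report something else, mostly with a low value. They report only what shows in the picture. A call takes as long as a camera call.
- cams.look_for(camera, thing): "location" ([x, y, z] in mm, in world coordinates, good to about 4 mm: the middle of the surface that is visible of it).
- cams.tip_of(camera, thing): "location" ([x, y, z] in mm, in world coordinates, good to about 4 mm: a listed point, or the origin of a listed thing).
The state is a dict: "clock": time; "q": joint angles; "qd": joint speeds; "effort": joint torques, N m; "tool_pos": TCP position; "eef_rot": TCP orientation; "force": force on the tool from outside, world axes, zero at the start; "torque": the same for the moment, N m; "width": finger opening in mm.
Only numpy, scipy, OpenCV 4.12 (cv2) and the standard library are available. Lean on these libraries where they do the work, as an engineer would, in place of code of your own. Each camera call takes 0.05 s, during which the arm holds its last target. There are 200 camera calls.

## Working session

There is one attempt and no reset: what is moved stays moved. The work goes in short steps, Python scripts to look and compute and a tool call to move; the robot and the scene stay as the last step left them, time stands still between calls to the robot, and variables do not carry over. Pictures are saved under pics/ and viewed, about 12 in all and at most 16, crops included, and the job is handed in when it is done.

Besides the shell and the picture viewer there is one more tool, called after "Request:" as name(argument=value, ...) on one line, values as JSON. send_rows: Moves the arm, as the interface text tells. Its arguments: {"type":"object","properties":{"moves":{"type":"string"},"force":{"type":"number"}},"required":["moves"]}

```bash
ls; mkdir -p pics; cat > h.py <<'E'
import numpy as np, cv2
from workcell import monitor, cams, order, env
def snap(n,f):
    p,d=cams.snapshot(n); cv2.imwrite('pics/'+f,p[:,:,::-1]); np.savez('pics/'+f[:-4]+'.npz',p=p,d=d); return p,d
def cloud(n,d):
    i=cams.camera_info(n);K=i['mtx'];V=np.array(i['view'])
    r,c=np.mgrid[0:480,0:640]
    x=(c-K[0][2])/K[0][0]*d; y=(r-K[1][2])/K[1][1]*d
    P=np.stack([x,-y,-d,np.ones_like(d)],-1)
    return (P@np.linalg.inv(V).T)[...,:3]
E
python3 - <<'E'
from h import *
s=monitor.sense(); print(s,env.nose_length)
for n in('top','side'):
    print(cams.camera_info(n)); p,d=snap(n,n+'0.png'); 
    for t in ['case','case_handle_end','lid','chisel_25','chisel_12','chisel_6','screwdriver','glue_brush']:
        print(n,t,[(np.round(o['location']).tolist(),round(o['conf'],2)) for o in cams.tip_of(n,t)[:2]],[(np.round(o['location']).tolist(),round(o['conf'],2)) for o in cams.look_for(n,t)[:2]])
E
```

```text
pics
{'clock': 0.0, 'q': array([-1.34437360e+00,  3.53613578e-01,  1.63413394e+00, -2.42362159e-05,
        1.15519445e+00, -2.34880351e-03]), 'qd': array([-8.03190471e-04,  1.49632530e-03, -5.38173780e-04,  1.90276002e-03,
       -4.78432494e-04,  3.58050804e-05]), 'effort': array([-2.10940438e-03, -5.93853307e+01, -3.34223199e+01,  6.95581944e-02,
        2.33400834e-02, -1.18084959e-04]), 'tool_pos': array([ 141.6568209 , -608.25360622,  232.88534868]), 'eef_rot': array([ 0.55409419, -0.55351144,  0.4400393 , -0.43928366]), 'force': array([ 0.44811139,  0.39079925, -0.42677223]), 'torque': array([-0.00380764,  0.00545287,  0.01764848]), 'width': 91.58639095335526} 19.0
{'mtx': array([[491.01855072,   0.        , 319.27905158],
       [  0.        , 491.01855072, 233.5492212 ],
       [  0.        ,   0.        ,   1.        ]]), 'view': array([[ 1.29373140e-02, -9.99913838e-01,  2.22323994e-03,
        -1.00715239e+01],
       [ 9.78380176e-01,  1.31176142e-02,  2.06398062e-01,
        -5.87315838e+02],
       [-2.06409442e-01, -4.95062653e-04,  9.78465583e-01,
        -9.79562005
[... 1600 characters left out ...]
.0, -333.0, 8.0], 0.82), ([435.0, -77.0, 22.0], 0.23)]
side lid [([491.0, 321.0, 5.0], 0.76), ([439.0, -9.0, 0.0], 0.67)] [([478.0, 301.0, 16.0], 0.95)]
side chisel_25 [([698.0, -1.0, -6.0], 0.95), ([438.0, -7.0, 2.0], 0.58)] [([690.0, 10.0, 13.0], 0.8), ([603.0, -56.0, 18.0], 0.74)]
side chisel_12 [([698.0, -1.0, -6.0], 0.95), ([438.0, -7.0, 2.0], 0.58)] [([690.0, 10.0, 13.0], 0.8), ([603.0, -56.0, 18.0], 0.74)]
side chisel_6 [([698.0, -1.0, -6.0], 0.95), ([438.0, -7.0, 2.0], 0.58)] [([690.0, 10.0, 13.0], 0.8), ([603.0, -56.0, 18.0], 0.74)]
side screwdriver [([526.0, 9.0, 4.0], 0.85)] [([521.0, 34.0, 25.0], 0.96)]
side glue_brush [([780.0, -36.0, -3.0], 0.59)] [([783.0, -25.0, 11.0], 0.57)]
```

View pics/top0.png

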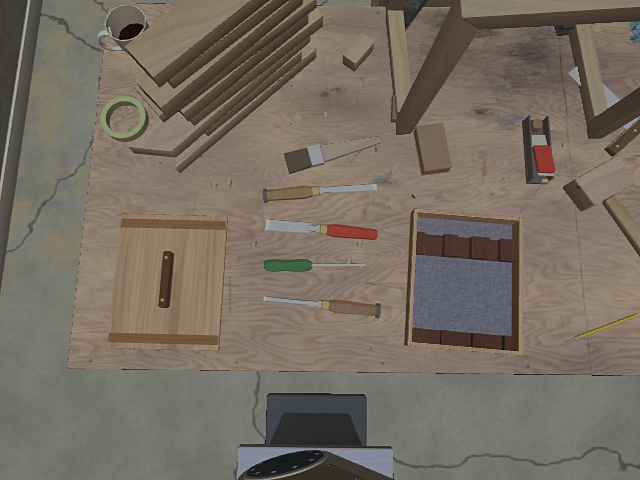

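View pics/side0.png

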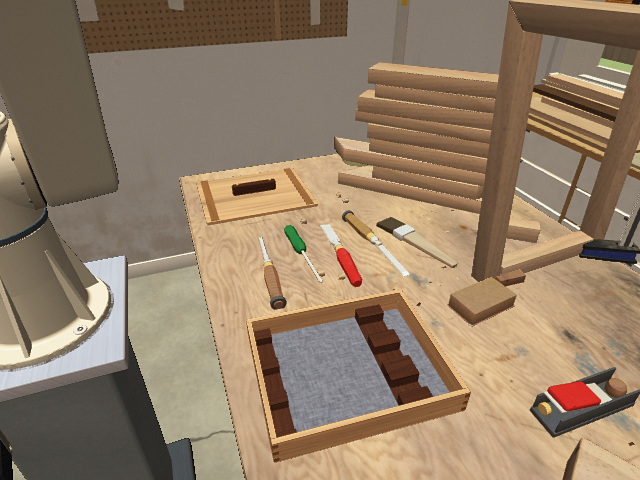

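```bash
cat > m.py <<'E'
from h import *
def chis(P,m):
    Q=P[m]; xy=Q[:,:2]; 
    (vx,vy,x0,y0)=cv2.fitLine(xy.astype(np.float32),cv2.DIST_HUBER,0,.01,.01).ravel()
    t=(xy-[x0,y0])@[vx,vy]; e=[np.array([x0,y0])+k*np.array([vx,vy]) for k in(t.min(),t.max())]
    return e
E
python3 - <<'E'
from m import *
from scipy.spatial.transform import Rotation as R
for n in('top','side'):
    f=np.load(f'pics/{n}0.npz'); P=cloud(n,f['d']); p=f['p'].astype(int)
    X,Y,Z=P[...,0],P[...,1],P[...,2]
    t=(abs(X-500)<200)&(abs(Y-160)<25)&(f['d']>0); print(n,'table z',np.median(Z[t]))
    for nm,xr in(('c6',(400,475)),('c25',(565,655)),('c12',(665,735)),('scr',(490,560)),('brush',(745,840))):
        m=(X>xr[0])&(X<xr[1])&(abs(Y)<160)&(Z>3.5)&(f['d']>0)
        k,l,s,_=cv2.connectedComponentsWithStats(m.astype(np.uint8)); b=1+np.argmax(s[1:,4]); m=l==b
        e=chis(P,m); h=m&(Z>13)
        d=e[1]-e[0];u=d/np.linalg.norm(d); hh=chis(P,h) if h.sum()>20 else 0
        print(nm,m.sum(),np.round(e,0).tolist(),'len',round(np.linalg.norm(d)),'ang',round(np.arctan2(u[1],u[0]),3),'handle',np.round(hh).tolist(),'maxz',round(np.percentile(Z[m],98),1))
    for nm,yr,zr in(('case',(-480,-160),(40,54)),('lid',(170,470),(12,22))):
        m=(X>300)&(X<700)&(Y>yr[0])&(Y<yr[1])&(Z>zr[0])&(Z<zr[1])&(f['d']>0)
        k,l,s,_=cv2.connectedComponentsWithStats(m.astype(np.uint8)); m=l==1+np.argmax(s[1:,4])
        c,wh,a=cv2.minAreaRect(P[m][:,:2].astype(np.float32)); print(nm,np.round(c,1),np.round(wh,1),a,np.median(Z[m]))
    m=(X>300)&(X<700)&(Y>170)&(Y<470)&(Z>38)&(Z<60)&(f['d']>0)
    c,wh,a=cv2.minAreaRect(P[m][:,:2].astype(np.float32)); print('lidh',np.round(c,1),np.round(wh,1),a,np.median(Z[m]))
s=monitor.sense();q=s['eef_rot'];print(R.from_quat(q[[1,2,3,0]]).as_matrix().round(3))
E
```

```text
top table z 0.6873672254230314
c6 1024 [[429.0, -137.0], [455.0, 121.0]] len 259 ang 1.473 handle [[429.0, -135.0], [453.0, 102.0]] maxz 29.8
c25 1268 [[595.0, -130.0], [618.0, 119.0]] len 250 ang 1.476 handle [[595.0, -130.0], [617.0, 109.0]] maxz 29.5
c12 1086 [[679.0, 128.0], [710.0, -133.0]] len 262 ang -1.451 handle [[680.0, 125.0], [707.0, -115.0]] maxz 30.2
scr 765 [[523.0, 121.0], [530.0, -103.0]] len 224 ang -1.542 handle [[523.0, 117.0], [529.0, -103.0]] maxz 29.2
brush 1517 [[761.0, 76.0], [823.0, -140.0]] len 224 ang -1.291 handle [[762.0, 76.0], [823.0, -139.0]] maxz 21.7
case [ 496.9 -314.7] [237.7 293.9] 85.90435791015625 46.003066221031645
lid [490.3 323.8] [237.6 292. ] 89.21905517578125 16.848797778749486
lidh [489.7 322.7] [ 19.5 118.9] 89.17050170898438 45.726121216647584
side table z 0.5754932127710504
c6 749 [[426.0, -138.0], [450.0, 114.0]] len 253 ang 1.475 handle [[426.0, -137.0], [446.0, 69.0]] maxz 28.6
c25 818 [[589.0, -132.0], [613.0, 115.0]] len 248 ang 1.471 handle [[590.0, -131.0], [609.0, 74.0]] maxz 28.3
c12 739 [[672.0, 124.0], [707.0, -134.0]] len 260 ang -1.436 handle [[673.0, 124.0], [703.0, -98.0]] maxz 28.5
scr 487 [[516.0, 114.0], [529.0, -105.0]] len 219 ang -1.511 handle [[517.0, 113.0], [527.0, -105.0]] maxz 27.8
brush 1008 [[753.0, 74.0], [817.0, -142.0]] len 225 ang -1.281 handle [[757.0, 73.0], [817.0, -123.0]] maxz 20.1
case [ 493.7 -315.2] [238.5 293.1] 85.85366821289062 45.7692177176408
lid [487.3 321.8] [240.1 292.1] 89.41442108154297 16.71992041787564
lidh [485.8 321.9] [117.9  22.7] 0.2583310306072235 44.65757279850084
[[ 0.227 -0.     0.974]
 [-0.974 -0.     0.227]
 [ 0.    -1.    -0.   ]]
```

```bash
cat > plan.py <<'E'
import sys
from h import *
from scipy.spatial.transform import Rotation as R
def case(x,y): 
    a=-0.0715;return 495.5+x*np.cos(a)-y*np.sin(a),-315+x*np.sin(a)+y*np.cos(a)
s=monitor.sense(); q=s['eef_rot']; M=R.from_quat(q[[1,2,3,0]]).as_matrix()
a=np.degrees(np.arctan2(M[1,0],M[0,0])); p=s['tool_pos']
print('t',round(s['clock'],2),'pos',p.round(1),'yaw',a.round(2),'tilt y',M[:,1].round(3),'w',round(s['width'],1),'q6',s['q'][5].round(2),'F',s['force'].round(1))
pts=[list(map(float,w.split(','))) for w in sys.argv[1:]]  # x,y,z,yaw
for t in pts:
    dy=(t[3]-a+180)%360-180; A=np.radians(t[3]); d=np.array(t[:3])-p
    l=[d[0]*np.cos(A)+d[1]*np.sin(A),-d[2],-d[0]*np.sin(A)+d[1]*np.cos(A)]
    print('->',np.round(t,1),'roty',round(-dy,1),'then shift mm',np.round(l,1)); p=np.array(t[:3]);a=t[3]
E
python3 plan.py 434.7,-64,150,-5.5 434.7,-64,20.5,-5.5; python3 - <<'E'
import sys;sys.argv=['']
from plan import case
for y in(66,0,-66):print(np.round(case(-55,y),1) if 0 else case(-55,y))
E
```

```text
t 1.7 pos [ 141.7 -608.7  233.6] yaw -76.89 tilt y [-0. -0. -1.] w 91.7 q6 -0.0 F [-0.2  0.2 -0.7]
-> [434.7 -64.  150.   -5.5] roty -71.4 then shift mm [239.4  83.6 570.3]
-> [434.7 -64.   20.5  -5.5] roty -0.0 then shift mm [  0.  129.5   0. ]
t 1.7 pos [ 141.7 -608.7  233.6] yaw -76.89 tilt y [-0. -0. -1.] w 91.7 q6 -0.0 F [-0.2  0.2 -0.7]
(np.float64(445.3555072352804), np.float64(-245.23948218821062))
(np.float64(440.64052699226767), np.float64(-311.0708497974894))
(np.float64(435.9255467492549), np.float64(-376.9022174067682))
```

Request:
send_rows(moves="0.6 0 0 0 0 -10.2 0;0.6 0 0 0 0 -10.2 0;0.6 0 0 0 0 -10.2 0;0.6 0 0 0 0 -10.2 0;0.6 0 0 0 0 -10.2 0;0.6 0 0 0 0 -10.2 0;0.6 0 0 0 0 -10.2 0;0.6 0.02 0.007 0.0475 0 0 0;0.6 0.02 0.007 0.0475 0 0 0;0.6 0.02 0.007 0.0475 0 0 0;0.6 0.02 0.007 0.0475 0 0 0;0.6 0.02 0.007 0.0475 0 0 0;0.6 0.02 0.007 0.0475 0 0 0;0.6 0.02 0.007 0.0475 0 0 0;0.6 0.02 0.007 0.0475 0 0 0;0.6 0.02 0.007 0.0475 0 0 0;0.6 0.02 0.007 0.0475 0 0 0;0.6 0.02 0.007 0.0475 0 0 0;0.6 0.02 0.007 0.0475 0 0 0;0.6 0 0 0 0 0 0", force=20)

```text
clock: 4.2
tool_pos: [436.4, -61.8, 149.4]
eef_rot: [0.707, -0.706, 0.032, -0.032]
force: [-0.2, 0.0, 0.3]
width: 55.2
```

```bash
python3 plan.py 434.7,-64,20.5,-5.5
```

```text
t 4.2 pos [436.4 -61.8 149.4] yaw -5.25 tilt y [ 0.  0. -1.] w 55.2 q6 -0.05 F [-0.2  0.   0.3]
-> [434.7 -64.   20.5  -5.5] roty 0.3 then shift mm [ -1.5 128.9  -2.4]
```

Request:
send_rows(moves="0.6 -0.0015 0.04 -0.0024 0 0 0;0.6 0 0.04 0 0 0 0;0.6 0 0.03 0 0 0 0;0.6 0 0.018 0 0 0 0;0.6 0 0 0 0 0 0;0.1 0 0 0 0 0 0;0.1 0 0 0 0 0 0;0.1 0 0 0 0 0 0;0.1 0 0 0 0 0 0;0.1 0 0 0 0 0 0", force=25)

```text
clock: 5.45
tool_pos: [434.0, -66.7, 22.0]
eef_rot: [-0.706, 0.706, -0.033, 0.034]
force: [-1.3, -2.0, 6.7]
width: 26.7
```

Request:
send_rows(moves="0.1 0 -0.02 0 0 0 0;0.1 0 -0.04 0 0 0 0;0.1 0 -0.04 0 0 0 0;0.1 0.0045 0 -0.044 0 0 0;0.1 0.0045 0 -0.044 0 0 0;0.1 0.0045 0 -0.044 0 0 0;0.1 0.0045 0 -0.044 0 0 0;0.1 0.0045 0 -0.044 0 0 0;0.1 0.0045 0 -0.044 0 0 0;0.1 0.0045 0 -0.044 0 0 0;0.1 0 0 0 0 9.85 0;0.1 0 0 0 0 9.85 0;0.1 0 0 0 0 9.85 0;0.1 0 0 0 0 9.85 0;0.1 0 0 0 0 9.85 0;0.1 0 0 0 0 9.85 0;0.1 0 0 0 0 9.85 0;0.1 0 0 0 0 9.85 0;0.1 0 0 0 0 9.85 0;0.1 0 0 0 0 0 0")

```text
clock: 7.95
tool_pos: [435.0, -375.7, 121.2]
eef_rot: [0.482, -0.482, 0.518, -0.517]
force: [0.9, 0.5, -2.1]
width: 26.4
```

```bash
python3 plan.py 436,-377,25.5,-94.1; python3 -c "
from h import *
snap('side','s1.png');snap('top','t1.png')
a=cv2.imread('pics/s1.png');b=cv2.imread('pics/t1.png')
cv2.imwrite('pics/v1.png',np.hstack([a[150:470,180:580],b[150:470,340:640]]))"
```

```text
t 7.95 pos [ 435.  -375.7  121.2] yaw -94.07 tilt y [-0.001  0.001 -1.   ] w 26.4 q6 0.93 F [ 0.9  0.5 -2.1]
-> [ 436.  -377.    25.5  -94.1] roty 0.0 then shift mm [ 1.2 95.7  1.1]
```

View pics/v1.png

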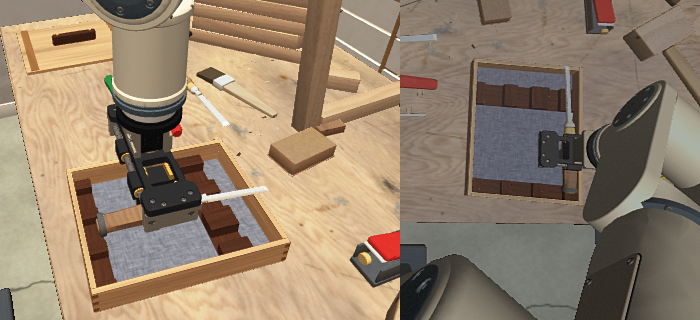

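```bash
cat > tip.py <<'E'
import sys
from h import *
c=(495.5,-315);a=-0.0715;Rm=np.array([[np.cos(a),np.sin(a)],[-np.sin(a),np.cos(a)]])
def rep(tag,zlo,zhi):
  for n in('side','top'):
    f=np.load(f'pics/{n[0]}{tag}.npz');d=f['d'];P=cloud(n,d);L=(P[...,:2]-c)@Rm.T;Z=P[...,2]
    for nm,lo,hi in(('blade',0,200),('handle',-170,-90)):
        m=(d>0)&(L[...,0]>lo)&(L[...,0]<hi)&(abs(L[...,1])<130)&(Z>zlo)&(Z<zhi)
        if m.sum()<15: print(n,nm,'few');continue
        q=L[m];z=Z[m]
        o=np.round([q[:,0].min(),q[:,0].max()]);k=np.polyfit(q[:,0],q[:,1],1);kz=np.polyfit(q[:,0],z,1)
        print(n,nm,m.sum(),'x',o,'y@ends',np.polyval(k,o).round(1),'z@ends',np.polyval(kz,o).round(1))
if __name__=='__main__': rep(sys.argv[1],float(sys.argv[2]),float(sys.argv[3]))
E
python3 tip.py 1 80 145
```

```text
side blade 454 x [ 19. 129.] y@ends [-66.3 -63.5] z@ends [116.8 104.6]
side handle 588 x [-128.  -90.] y@ends [-71.6 -71. ] z@ends [118.8 119.5]
top blade 354 x [  0. 130.] y@ends [-61.2 -60.8] z@ends [120.9 104.6]
top handle 269 x [-125.  -90.] y@ends [-61.6 -62.4] z@ends [121.5 120.4]
```

Request:
send_rows(moves="0.1 0.0015 0.03 0.001 0 0 0;0.1 0 0.025 0 0 0 0;0.1 0 0.015 0 0 0 0;0.1 0 0.012 0 0 0 0;0.1 0 0.008 0 0 0 0;0.1 0 0.003 0 0 0 0;0.1 0 0 0 0 0 0")

```text
clock: 8.93
tool_pos: [436.4, -377.8, 28.8]
eef_rot: [-0.482, 0.482, -0.518, 0.518]
force: [-0.3, 0.5, -2.5]
width: 26.8
```

Request:
send_rows(moves="0.1 0 0.002 0 0 0 0;0.1 0 0 0 0 0 0;0.42 0 0 0 0 0 0;0.42 0 0 0 0 0 0;0.42 0 0 0 0 0 0;0.42 0 -0.02 0 0 0 0;0.42 0 -0.04 0 0 0 0;0.42 0 -0.05 0 0 0 0;0.42 0 0 0 0 0 0")

```text
clock: 10.05
tool_pos: [438.2, -379.4, 140.4]
eef_rot: [-0.482, 0.481, -0.515, 0.52]
force: [-0.6, -0.5, -0.9]
width: 38.7
```

```bash
python3 plan.py 436,-377,136,-5.5 598.7,-62,136,-5.5 598.7,-62,21,-5.5
```

```text
t 10.05 pos [ 438.2 -379.4  140.4] yaw -94.14 tilt y [ 0.005 -0.005 -1.   ] w 38.7 q6 0.93 F [-0.6 -0.5 -0.9]
-> [ 436.  -377.   136.    -5.5] roty -88.6 then shift mm [-2.4  4.4  2.2]
-> [598.7 -62.  136.   -5.5] roty -0.0 then shift mm [131.8  -0.  329.1]
-> [598.7 -62.   21.   -5.5] roty -0.0 then shift mm [  0. 115.   0.]
```

Request:
send_rows(moves="0.6 0 0 0 0 -9.84 0;0.6 0 0 0 0 -9.84 0;0.6 0 0 0 0 -9.84 0;0.6 0 0 0 0 -9.84 0;0.6 0 0 0 0 -9.84 0;0.6 0 0 0 0 -9.84 0;0.6 0 0 0 0 -9.84 0;0.6 0 0 0 0 -9.84 0;0.6 0 0 0 0 -9.84 0;0.6 0.0165 0 0.0415 0 0 0;0.6 0.0165 0 0.0415 0 0 0;0.6 0.0165 0 0.0415 0 0 0;0.6 0.0165 0 0.0415 0 0 0;0.6 0.0165 0 0.0415 0 0 0;0.6 0.0165 0 0.0415 0 0 0;0.6 0.0165 0 0.0415 0 0 0;0.6 0.0165 0 0.0415 0 0 0;0.6 0 0 0 0 0 0")

```text
clock: 12.3
tool_pos: [600.4, -57.6, 135.4]
eef_rot: [0.706, -0.706, 0.034, -0.033]
force: [-0.5, 0.3, -0.6]
width: 55.5
```

```bash
python3 plan.py 598.7,-62,21.5,-5.5; python3 -c "
from h import *
snap('side','s2.png');snap('top','t2.png')
for n in('top','side'):print([(np.round(o['location']).tolist(),round(o['conf'],2)) for o in cams.tip_of(n,'chisel_6')[:4]])
a=cv2.imread('pics/s2.png');b=cv2.imread('pics/t2.png')
cv2.imwrite('pics/v2.png',np.hstack([a[150:470,180:480],b[150:470,220:640]]))"
```

```text
t 12.3 pos [600.4 -57.6 135.4] yaw -5.4 tilt y [-0.001  0.001 -1.   ] w 55.5 q6 -0.0 F [-0.5  0.3 -0.6]
-> [598.7 -62.   21.5  -5.5] roty 0.1 then shift mm [ -1.3 113.9  -4.5]
[([494.0, -379.0, 7.0], 0.9), ([698.0, -4.0, -2.0], 0.63)]
[([493.0, -375.0, 6.0], 0.83), ([608.0, -7.0, -1.0], 0.61)]
```

View pics/v2.png

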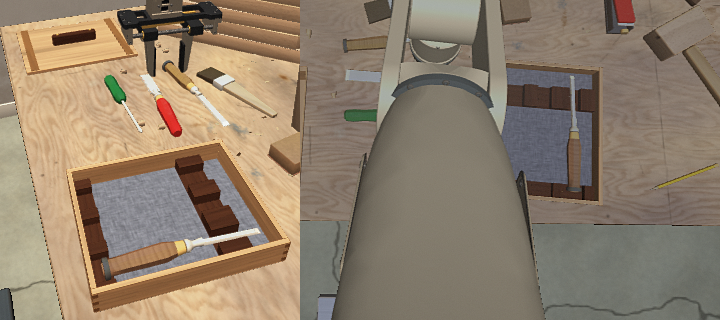

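Request:
send_rows(moves="0.6 -0.0013 0.04 -0.0045 0 0 0;0.6 0 0.035 0 0 0 0;0.6 0 0.025 0 0 0 0;0.6 0 0.014 0 0 0 0;0.6 0 0 0 0 0 0;0.1 0 0 0 0 0 0;0.1 0 0 0 0 0 0;0.1 0 0 0 0 0 0;0.1 0 0 0 0 0 0;0.1 0 0 0 0 0 0")

```text
clock: 13.75
tool_pos: [599.0, -64.6, 23.4]
eef_rot: [-0.706, 0.706, -0.034, 0.035]
force: [0.1, -0.6, 7.0]
width: 26.4
```

```bash
python3 plan.py 598.7,-62,122,-5.5 445.4,-245.2,122,-5.5  445.4,-245.2,122,-94.1
```

```text
t 13.75 pos [599.  -64.6  23.4] yaw -5.57 tilt y [ 0.002 -0.    -1.   ] w 26.4 q6 -0.01 F [ 0.1 -0.6  7. ]
-> [598.7 -62.  122.   -5.5] roty -0.1 then shift mm [ -0.6 -98.6   2.5]
-> [ 445.4 -245.2  122.    -5.5] roty -0.0 then shift mm [-135.   -0. -197.]
-> [ 445.4 -245.2  122.   -94.1] roty 88.6 then shift mm [-0. -0.  0.]
```

Request:
send_rows(moves="0.1 0 -0.02 0 0 0 0;0.1 0 -0.04 0 0 0 0;0.1 0 -0.04 0 0 0 0;0.1 -0.027 0 -0.039 0 0 0;0.1 -0.027 0 -0.039 0 0 0;0.1 -0.027 0 -0.039 0 0 0;0.1 -0.027 0 -0.039 0 0 0;0.1 -0.027 0 -0.039 0 0 0;0.1 0 0 0 0 9.85 0;0.1 0 0 0 0 9.85 0;0.1 0 0 0 0 9.85 0;0.1 0 0 0 0 9.85 0;0.1 0 0 0 0 9.85 0;0.1 0 0 0 0 9.85 0;0.1 0 0 0 0 9.85 0;0.1 0 0 0 0 9.85 0;0.1 0 0 0 0 9.85 0;0.1 0 0 0 0 0 0")

```text
clock: 16.0
tool_pos: [444.7, -245.3, 123.3]
eef_rot: [-0.482, 0.481, -0.518, 0.518]
force: [-0.3, 0.6, -1.7]
width: 26.0
```

```bash
python3 plan.py 445.4,-245.2,28,-94.1; python3 -c "
from h import *
snap('side','s3.png');snap('top','t3.png')"; python3 tip.py 3 80 145
```

```text
t 16.0 pos [ 444.7 -245.3  123.3] yaw -94.16 tilt y [ 0. -0. -1.] w 26.0 q6 1.14 F [-0.3  0.6 -1.7]
-> [ 445.4 -245.2   28.   -94.1] roty -0.1 then shift mm [-0.2 95.3  0.7]
side blade 789 x [  0. 127.] y@ends [60.3 61.7] z@ends [119.8 105.2]
side handle 324 x [-123.  -90.] y@ends [61.6 59.2] z@ends [117.8 120. ]
top blade 739 x [  0. 130.] y@ends [67.8 64.5] z@ends [121.9 104.6]
top handle 40 x [-116.  -91.] y@ends [78.8 77. ] z@ends [114.3 118.1]
```

Request:
send_rows(moves="0.1 -0.001 0.03 0 0 0 0;0.1 0 0.025 0 0 0 0;0.1 0 0.015 0 0 0 0;0.1 0 0.012 0 0 0 0;0.1 0 0.008 0 0 0 0;0.1 0 0.004 0 0 0 0;0.1 0 0 0 0 0 0;0.1 0 0 0 0 0 0;0.42 0 0 0 0 0 0;0.42 0 0 0 0 0 0;0.42 0 0 0 0 0 0;0.42 0 -0.02 0 0 0 0;0.42 0 -0.04 0 0 0 0;0.42 0 -0.05 0 0 0 0;0.42 0 0 0 0 0 0")

```text
clock: 17.98
tool_pos: [447.2, -245.6, 142.1]
eef_rot: [-0.482, 0.48, -0.516, 0.52]
force: [-0.3, -0.5, -0.2]
width: 38.5
```

```bash
python3 plan.py 445.4,-245.2,139,7.3 686,50.5,139,7.3 686,50.5,22,7.3
```

```text
t 17.98 pos [ 447.2 -245.6  142.1] yaw -94.23 tilt y [ 0.006 -0.003 -1.   ] w 38.5 q6 1.14 F [-0.3 -0.5 -0.2]
-> [ 445.4 -245.2  139.     7.3] roty -101.5 then shift mm [-1.7  3.1  0.7]
-> [686.   50.5 139.    7.3] roty -0.0 then shift mm [276.2  -0.  262.7]
-> [686.   50.5  22.    7.3] roty -0.0 then shift mm [  0. 117.   0.]
```

Request:
send_rows(moves="0.5 0 0 0 0 -10.15 0;0.5 0 0 0 0 -10.15 0;0.5 0 0 0 0 -10.15 0;0.5 0 0 0 0 -10.15 0;0.5 0 0 0 0 -10.15 0;0.5 0 0 0 0 -10.15 0;0.5 0 0 0 0 -10.15 0;0.5 0 0 0 0 -10.15 0;0.5 0 0 0 0 -10.15 0;0.5 0 0 0 0 -10.15 0;0.5 0.0345 0 0.033 0 0 0;0.5 0.0345 0 0.033 0 0 0;0.5 0.0345 0 0.033 0 0 0;0.5 0.0345 0 0.033 0 0 0;0.5 0.0345 0 0.033 0 0 0;0.5 0.0345 0 0.033 0 0 0;0.5 0.0345 0 0.033 0 0 0;0.5 0.0345 0 0.033 0 0 0;0.5 0 0 0 0 0 0")

```text
clock: 20.35
tool_pos: [686.3, 55.0, 137.0]
eef_rot: [0.706, -0.705, -0.046, 0.046]
force: [-1.0, -0.6, -0.5]
width: 45.8
```

```bash
python3 plan.py 686,50.5,22,7.3; python3 -c "
from h import *
snap('side','s4.png');snap('top','t4.png')
a=cv2.imread('pics/s4.png');b=cv2.imread('pics/t4.png')
cv2.imwrite('pics/v4.png',np.hstack([a[150:470,180:520],b[150:470,220:640]]))"
```

```text
t 20.35 pos [686.3  55.  137. ] yaw 7.43 tilt y [-0.  0. -1.] w 45.8 q6 -0.05 F [-1.  -0.6 -0.5]
-> [686.   50.5  22.    7.3] roty 0.1 then shift mm [ -0.9 115.   -4.4]
```

View pics/v4.png

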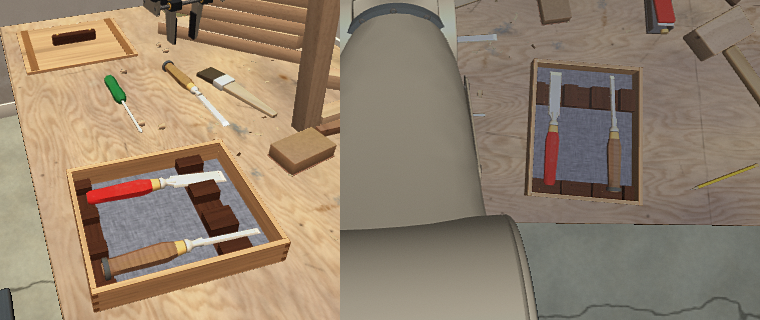

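Request:
send_rows(moves="0.5 -0.001 0.04 -0.0045 0 0 0;0.5 0 0.035 0 0 0 0;0.5 0 0.025 0 0 0 0;0.5 0 0.015 0 0 0 0;0.5 0 0 0 0 0 0;0.1 0 0 0 0 0 0;0.1 0 0 0 0 0 0;0.1 0 0 0 0 0 0;0.1 0 0 0 0 0 0;0.1 0 0 0 0 0 0")

```text
clock: 21.7
tool_pos: [685.9, 47.8, 24.8]
eef_rot: [-0.706, 0.706, 0.046, -0.044]
force: [0.7, -0.6, 6.9]
width: 26.7
```

```bash
python3 plan.py 686,50.5,124,7.3 440.6,-311.1,124,7.3  440.6,-311.1,124,85.9
```

```text
t 21.7 pos [685.9  47.8  24.8] yaw 7.28 tilt y [ 0.002  0.    -1.   ] w 26.7 q6 -0.06 F [ 0.7 -0.6  6.9]
-> [686.   50.5 124.    7.3] roty -0.0 then shift mm [  0.5 -99.2   2.6]
-> [ 440.6 -311.1  124.     7.3] roty -0.0 then shift mm [-289.4   -0.  -327.5]
-> [ 440.6 -311.1  124.    85.9] roty -78.6 then shift mm [ 0. -0.  0.]
```

Request:
send_rows(moves="0.1 0 -0.02 0 0 0 0;0.1 0 -0.04 0 0 0 0;0.1 0 -0.04 0 0 0 0;0.1 -0.0361 0 -0.0406 0 0 0;0.1 -0.0361 0 -0.0406 0 0 0;0.1 -0.0361 0 -0.0406 0 0 0;0.1 -0.0361 0 -0.0406 0 0 0;0.1 -0.0361 0 -0.0406 0 0 0;0.1 -0.0361 0 -0.0406 0 0 0;0.1 -0.0361 0 -0.0406 0 0 0;0.1 -0.0361 0 -0.0406 0 0 0;0.1 0 0 0 0 -9.83 0;0.1 0 0 0 0 -9.83 0;0.1 0 0 0 0 -9.83 0;0.1 0 0 0 0 -9.83 0;0.1 0 0 0 0 -9.83 0;0.1 0 0 0 0 -9.83 0;0.1 0 0 0 0 -9.83 0;0.1 0 0 0 0 -9.83 0;0.1 0 0 0 0 0 0")

```text
clock: 24.2
tool_pos: [439.5, -310.8, 124.3]
eef_rot: [-0.518, 0.518, 0.482, -0.482]
force: [-0.2, -0.6, -1.5]
width: 26.8
```

```bash
python3 plan.py 440.6,-311.1,29,85.9; python3 -c "
from h import *
snap('side','s5.png');snap('top','t5.png')"; python3 tip.py 5 80 145
```

```text
t 24.2 pos [ 439.5 -310.8  124.3] yaw 85.85 tilt y [ 0. -0. -1.] w 26.8 q6 -2.12 F [-0.2 -0.6 -1.5]
-> [ 440.6 -311.1   29.    85.9] roty -0.1 then shift mm [-0.2 95.3 -1.2]
side blade 611 x [  7. 124.] y@ends [-3.8 -3.7] z@ends [117.2 105.8]
side handle 594 x [-136.  -90.] y@ends [-5.2 -5.9] z@ends [119.2 119.7]
top blade 474 x [  0. 126.] y@ends [ 1.2 -1.5] z@ends [119.1 105.9]
top handle 326 x [-133.  -90.] y@ends [6.5 3.5] z@ends [121.9 120.3]
```

Request:
send_rows(moves="0.1 0.001 0.03 -0.005 0 0 0;0.1 0 0.025 0 0 0 0;0.1 0 0.015 0 0 0 0;0.1 0 0.012 0 0 0 0;0.1 0 0.008 0 0 0 0;0.1 0 0.004 0 0 0 0;0.1 0 0 0 0 0 0;0.1 0 0 0 0 0 0;0.42 0 0 0 0 0 0;0.42 0 0 0 0 0 0;0.42 0 0 0 0 0 0;0.42 0 -0.02 0 0 0 0;0.42 0 -0.04 0 0 0 0;0.42 0 -0.05 0 0 0 0;0.42 0 0 0 0 0 0")

```text
clock: 26.18
tool_pos: [446.7, -311.8, 143.2]
eef_rot: [-0.515, 0.52, 0.482, -0.481]
force: [0.2, -0.4, -0.3]
width: 38.6
```

```bash
python3 plan.py 440.6,-311.1,139,89.3 488.5,322.5,139,89.3 488.5,322.5,40,89.3
```

```text
t 26.18 pos [ 446.7 -311.8  143.2] yaw 85.91 tilt y [ 0.006 -0.004 -1.   ] w 38.6 q6 -2.11 F [ 0.2 -0.4 -0.3]
-> [ 440.6 -311.1  139.    89.3] roty -3.4 then shift mm [0.6 4.2 6.1]
-> [488.5 322.5 139.   89.3] roty -0.0 then shift mm [634.1  -0.  -40.2]
-> [488.5 322.5  40.   89.3] roty -0.0 then shift mm [ 0. 99.  0.]
```

Request:
send_rows(moves="0.5 0 0 0 0 -3.4 0;0.5 0.0488 0 -0.0026 0 0 0;0.5 0.0488 0 -0.0026 0 0 0;0.5 0.0488 0 -0.0026 0 0 0;0.5 0.0488 0 -0.0026 0 0 0;0.5 0.0488 0 -0.0026 0 0 0;0.5 0.0488 0 -0.0026 0 0 0;0.5 0.0488 0 -0.0026 0 0 0;0.5 0.0488 0 -0.0026 0 0 0;0.5 0.0488 0 -0.0026 0 0 0;0.5 0.0488 0 -0.0026 0 0 0;0.5 0.0488 0 -0.0026 0 0 0;0.5 0.0488 0 -0.0026 0 0 0;0.5 0.0488 0 -0.0026 0 0 0;0.5 0 0 0 0 0 0")

```text
clock: 28.05
tool_pos: [485.7, 326.3, 138.4]
eef_rot: [0.502, -0.502, -0.498, 0.498]
force: [0.2, -0.8, -0.7]
width: 45.9
```

```bash
python3 plan.py 488.5,322.5,40,89.3; python3 -c "
from h import *
snap('side','s6.png');snap('top','t6.png')
a=cv2.imread('pics/s6.png');b=cv2.imread('pics/t6.png')
cv2.imwrite('pics/v6.png',np.hstack([a[150:470,180:520],b[150:470,220:640]]))"; python3 tip.py 6 12 36; python3 - <<'E'
from h import *
from tip import c,Rm
# per bed: fit blade and handle lines, all in case frame
for n in('side','top'):
    d=np.load(f'pics/{n[0]}6.npz')['d'];P=cloud(n,d);L=(P[...,:2]-c)@Rm.T;Z=P[...,2]
    for b in(66,0,-66):
        m=(d>0)&(abs(L[...,1]-b)<22)&(L[...,0]>-105)&(L[...,0]<48)&(Z>11);q=L[m]
        k=np.polyfit(q[:,0],q[:,1],1)
        t=(d>0)&(abs(L[...,1]-b)<9)&(L[...,0]>104)&(L[...,0]<136)&(Z>8.5)
        print(n,b,m.sum(),'y at -100,0,100',np.polyval(k,[-100,0,100]).round(1),'zmax handle',np.percentile(Z[m],97).round(1),'blade end',t.sum(),L[t][:,0].max().round() if t.any() else None,np.median(Z[t]) if t.any() else None)
E
```

```text
t 28.05 pos [485.7 326.3 138.4] yaw 89.48 tilt y [-0.  0. -1.] w 45.9 q6 -0.97 F [ 0.2 -0.8 -0.7]
-> [488.5 322.5  40.   89.3] roty 0.2 then shift mm [-3.7 98.4 -2.9]
side blade 5897 x [  0. 144.] y@ends [ -9.  -12.2] z@ends [23.4 22.6]
side handle 2781 x [-148.  -90.] y@ends [-21.1  -9.2] z@ends [22.5 25.1]
top blade 3196 x [  0. 145.] y@ends [-3.1 -3.2] z@ends [24.7 21.5]
top handle 1305 x [-145.  -90.] y@ends [-9.  -2.7] z@ends [21.4 27.1]
side 66 1203 y at -100,0,100 [60.9 60.3 59.7] zmax handle 33.1 blade end 120 136.0 13.522369477388168
side 0 1327 y at -100,0,100 [-4.4 -4.4 -4.3] zmax handle 33.2 blade end 136 136.0 14.060754466256697
side -66 1603 y at -100,0,100 [-73.6 -70.2 -66.7] zmax handle 33.1 blade end 154 136.0 14.019410288650022
top 66 833 y at -100,0,100 [71.2 67.6 64. ] zmax handle 34.2 blade end 77 136.0 12.940813477119036
top 0 786 y at -100,0,100 [ 5.9  2.5 -0.9] zmax handle 34.0 blade end 85 136.0 12.287076628130762
top -66 790 y at -100,0,100 [-63.8 -63.1 -62.4] zmax handle 34.3 blade end 50 130.0 13.32449290689317
```

View pics/v6.png

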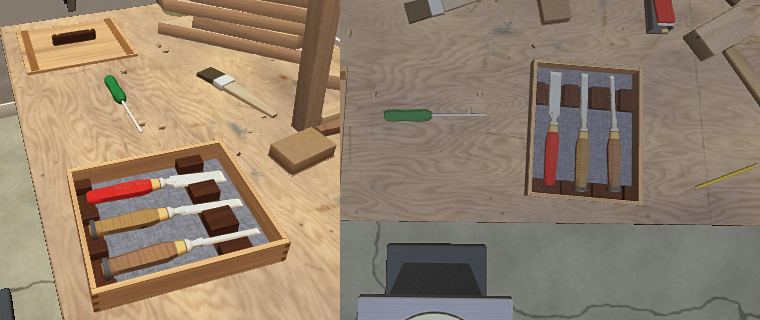

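Request:
send_rows(moves="0.5 -0.0037 0.035 -0.003 0 0 0;0.5 0 0.032 0 0 0 0;0.5 0 0.022 0 0 0 0;0.5 0 0.01 0 0 0 0;0.5 0 0 0 0 0 0;0 0 0 0 0 0 0;0 0 0 0 0 0 0;0 0 0 0 0 0 0;0 0 0 0 0 0 0;0 0 0 0 0 0 0;0 0 -0.015 0 0 0 0;0 0 -0.04 0 0 0 0;0 0 -0.055 0 0 0 0;0 0 0 0 0 0 0", force=45)

```text
clock: 29.9
tool_pos: [491.1, 321.1, 155.1]
eef_rot: [-0.502, 0.504, 0.499, -0.495]
force: [1.0, 0.2, -4.5]
width: 17.7
```

```bash
python3 plan.py 494.5,-315,150,85.9
```

```text
t 29.9 pos [491.1 321.1 155.1] yaw 89.31 tilt y [ 0.006  0.004 -1.   ] w 17.7 q6 -0.98 F [ 1.   0.2 -4.5]
-> [ 494.5 -315.   150.    85.9] roty 3.4 then shift mm [-634.3    5.1  -48.9]
```

Request:
send_rows(moves="0 0 0 0 0 3.4 0;0 -0.02 0 -0.0015 0 0 0;0 -0.045 0 -0.0035 0 0 0;0 -0.045 0 -0.0035 0 0 0;0 -0.045 0 -0.0035 0 0 0;0 -0.045 0 -0.0035 0 0 0;0 -0.045 0 -0.0035 0 0 0;0 -0.045 0 -0.0035 0 0 0;0 -0.045 0 -0.0035 0 0 0;0 -0.045 0 -0.0035 0 0 0;0 -0.045 0 -0.0035 0 0 0;0 -0.045 0 -0.0035 0 0 0;0 -0.045 0 -0.0035 0 0 0;0 -0.045 0 -0.0035 0 0 0;0 -0.045 0 -0.0035 0 0 0;0 -0.03 0 -0.002 0 0 0;0 0 0 0 0 0 0;0 0 0 0 0 0 0")

```text
clock: 32.15
tool_pos: [491.1, -316.4, 149.7]
eef_rot: [0.518, -0.517, -0.482, 0.482]
force: [0.0, -0.1, -3.1]
width: 17.8
```

```bash
python3 plan.py 494.5,-315,84,85.9;  python3 - <<'E'
from m import *
from scipy.ndimage import binary_erosion
for n in('top','side'):
    p,d=snap(n,n[0]+'7.png');P=cloud(n,d);X,Y,Z=P[...,0],P[...,1],P[...,2]
    m=(X>300)&(X<720)&(Y>-500)&(Y<-120)&(Z>116)&(Z<142)&(d>0)
    k,l,s,_=cv2.connectedComponentsWithStats(m.astype(np.uint8)); m=l==1+np.argmax(s[1:,4])
    c,wh,a=cv2.minAreaRect(P[m][:,:2].astype(np.float32)); print(n,np.round(c,1),np.round(wh,1),a,np.median(Z[m]))
    A=np.c_[X[m],Y[m],np.ones(m.sum())];print(np.linalg.lstsq(A,Z[m],rcond=None)[0])
E
```

```text
t 32.15 pos [ 491.1 -316.4  149.7] yaw 85.9 tilt y [-0.002  0.001 -1.   ] w 17.8 q6 -2.07 F [ 0.  -0.1 -3.1]
-> [ 494.5 -315.    84.    85.9] roty 0.0 then shift mm [ 1.7 65.7 -3.3]
top [ 493.4 -298.9] [203.6 292.7] 85.70364379882812 124.88728874573366
[-3.14678991e-03 -2.36970886e-03  1.25849766e+02]
side [ 489.7 -316.3] [238.  292.3] 86.03868865966797 124.89645891311181
[-1.29250187e-03  6.13015266e-03  1.27725409e+02]
```

View pics/s7.png

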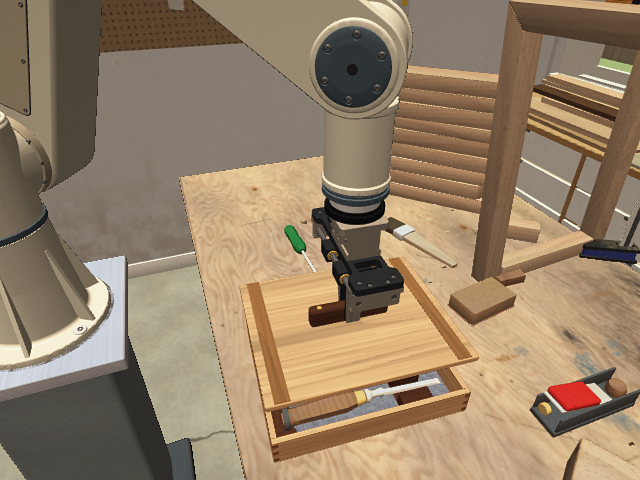

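Request:
send_rows(moves="0 0.0014 0 -0.0036 0 0 0;0 0 0.025 0 0 0 0;0 0 0.02 0 0 0 0;0 0 0.01 0 0 0 0;0 0 0.006 0 0 0 0;0 0 0.002 0 0 0 0;0 0 0.002 0 0 0 0;0 0 0 0 0 0 0")

```text
clock: 33.25
tool_pos: [496.4, -316.0, 85.9]
eef_rot: [-0.517, 0.518, 0.482, -0.482]
force: [0.1, -0.2, -3.4]
width: 17.7
```

Request:
send_rows(moves="0 0 0.0015 0.001 0 0 0;0 0 0.0015 0 0 0 0;0 0 0.001 0 0 0 0;0 0 0 0 0 0 0")

```text
clock: 33.75
tool_pos: [495.2, -315.8, 81.5]
eef_rot: [0.518, -0.518, -0.482, 0.482]
force: [-0.8, -0.2, -3.4]
width: 17.9
```

Not yet bearing; another millimetre, then release and clear.

Request:
send_rows(moves="0 0 0.001 0 0 0 0;0 0 0 0 0 0 0;0.45 0 0 0 0 0 0;0.45 0 0 0 0 0 0;0.45 0 0 0 0 0 0;0.45 0 -0.02 0 0 0 0;0.45 0 -0.045 0 0 0 0;0.45 0 -0.05 0 0 0 0;0.45 0.05 0 0 0 0 0;0.45 0.055 0 0 0 0 0;0.45 0.055 0 0 0 0 0;0.45 0.055 0 0 0 0 0;0.45 0.055 0 0 0 0 0;0.45 0.055 0 0 0 0 0;0.45 0.03 0 0 0 0 0;0.45 0 0 0 0 0 0")

```text
clock: 35.75
tool_pos: [520.6, 40.1, 195.6]
eef_rot: [0.517, -0.517, -0.483, 0.483]
force: [-0.3, 0.1, 0.2]
width: 41.1
```

```bash
python3 - <<'E'
from m import *
for n in('top','side'):
    p,d=snap(n,n[0]+'8.png');P=cloud(n,d);X,Y,Z=P[...,0],P[...,1],P[...,2]
    m=(X>300)&(X<700)&(Y>-500)&(Y<-150)&(Z>50)&(Z<64)&(d>0)
    k,l,s,_=cv2.connectedComponentsWithStats(m.astype(np.uint8)); m=l==1+np.argmax(s[1:,4])
    c,wh,a=cv2.minAreaRect(P[m][:,:2].astype(np.float32)); print(n,np.round(c,1),np.round(wh,1),a,np.median(Z[m]))
    A=np.c_[X[m]-495,Y[m]+315,np.ones(m.sum())];print(np.linalg.lstsq(A,Z[m],rcond=None)[0])
    for t in('screwdriver','glue_brush'):print(t,[np.round(o['location']).tolist() for o in cams.tip_of(n,t)[:1]])
E
```

```text
top [ 496.8 -314.8] [236.7 292.8] 85.96675872802734 56.565402227608274
[ 7.94463846e-04 -3.94936115e-04  5.65642191e+01]
screwdriver [[526.0, 11.0, -2.0]]
glue_brush [[786.0, -32.0, -3.0]]
side [ 493.5 -315.5] [238.4 292.3] 86.11835479736328 56.36795007370438
[6.04978595e-04 2.32886899e-03 5.63903179e+01]
screwdriver [[782.0, -32.0, 1.0]]
glue_brush [[785.0, -34.0, 3.0]]
```

View pics/s8.png

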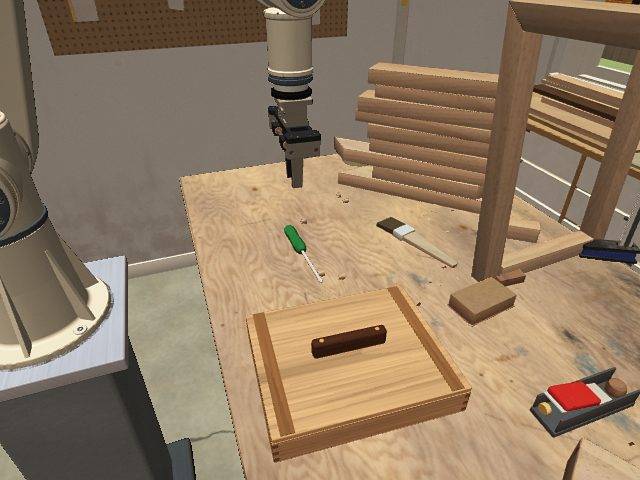

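The lid sits flat on the case: its top is at z ≈ 56, it is centred to about 1 mm, and the screwdriver and brush lie as before.

```bash
python3 -c "
from h import *
print(order.hand_in())"
```

```text
the job is handed in; nothing more can be done
None
```

All three chisels are in their own beds, handles at the handle-rest end, with the lid set on the case. I handed the job in at about 36 s on the robot's clock, well inside the 112 s limit. The hand-in gives no verdict.

- **Chisels:** checked before the lid went on. The red chisel is in the wide bed, the light brown in the middle and the dark brown in the narrow. Their axes were roughly within 6 mm of the bed centre lines. The handle tops were at z ≈ 33–34 mm, so they are down on the floor. The two cameras disagreed by up to about 7 mm across the case. My blade-end check there was cut off by its search window, so for the position along the beds I rely on the readings taken before lowering.
- **Lid:** its centre is within about 1 mm of the case centre in both cameras. The panel top is at z ≈ 56.4 mm against 56 expected, with no tilt and the angle matched to within 0.3°.
- **Screwdriver and brush:** the top camera put both within about 6 mm of their first readings, which is close to the networks' accuracy. The side camera's network wrongly reported the brush as the screwdriver, but the picture shows both tools lying where they were.

The gripper finished open and clear of everything.

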